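# Slide the drill's battery pack onto its charger

### The job

The drill's flat battery pack is lying on the bench; put it on the universal charger. Set it down, shoe underneath and nose first, in the wide mouth of the guide rails, let the rails centre it as you slide it in past the little latch, and press it firmly home against the terminal block at the far end, wherever that stands clamped today. Never force it against rails or block (a shove breaks the terminals), leave it there, and leave the other things on the bench where they are.

Things in the scene. Friction and masses are not known exactly. Their poses are not given: they have to be found in the camera images.
- pack: drill's slide-on battery pack, about 0.42 kg, lying right way up for the charger. Origin: centre of its underside; +x towards its nose (terminal end, goes in first), z up. Black upper body 96 (x) x 58 (y), upright sides, from 14 to 52 above the underside: grip across the 58. Four small white marks on the rear (-x) face. Below the body a grey T-shaped shoe (see pack_nose)
- pack_nose (a point): middle of the nose's lower edge, 42 ahead (+x) of the pack's origin; axes as the pack's. The shoe: neck 34 wide, under it a flange 44.4 wide, 6 thick, from pack x -42 to +42, nose corners rounded to 8 radius. Its underside has a nose bar (pack x +30 to +42); behind that an open groove into which the latch springs up
- charger: grey universal charger screwed to the bench, rigid, 212 long (x -110 to +102), 100 wide (128 over its screw ears). Origin: on the bench; +x is the way the pack slides in, z up. A black flat deck, 26 above the bench and 88 wide, runs from x -108 to +96; the pack slides on it between the rails towards the terminal block. Highest point 77 above the bench (thumb nut on the terminal block)
- charger_rails: the charger's two guide rails; origin and axes as the charger's. They form a funnel, walls 10 high over the deck and open above, from x -73 (82 apart inside) to -18 (46.4 apart), then run straight and parallel to x +60, 12 high, with lips 8.5 above the deck hanging over the pack's flange: the pack enters only by sliding. Over 25 N of the pack on them is forcing
- charger_mouth (a point): on the deck at charger x = -70, y = 0: set the pack's origin down here, with about 6 to spare on each side; axes as the charger's. The pack's rear face can be pushed with shut fingers that stay 12 or more above the deck, clear of the rails; the shoe is slick: friction takes some 1 to 4 N of the push
- charger_track: fixed track of the terminal block; origin and axes as the charger's. The grey block (80 wide, front face upright) is clamped anywhere on it, not measured. A home pack's origin is at charger x = c, unknown from -16 to +16. On the block a sprung latch: the nose rides over it from about x = c-34 to c-2 (a few N), then rigid contact. Firmly home: over 6 N on the block itself; over 25 N is forcing
- wrench_b: bystander: small steel combination wrench, 33 x 147 x 10, lying left of the work; origin under its middle, long axis y
- tape_measure: bystander: yellow pocket tape measure, 62 x 91 x 35, at the right; origin under its middle
- screwdriver_amber: bystander: screwdriver, 29 x 192 x 29, near the front edge of the bench; origin under its middle, long axis y
- jar_bolts: bystander: clear plastic jar, 65 diameter, 99 high, behind the work at the left; origin under its middle
- tape_duct: bystander: grey roll of tape lying flat, 110 diameter, 48 high, at the right; origin under its middle
Things that resemble listed ones, but are neither listed nor needed, are in the scene too. There is more than one size of the pack; the job needs the larger.

How it is judged:
On the way, in this order (a step that is already met when the one before it is completed fails the run):
1. the pack rests in the funnel of the charger, its nose not yet far in (x of pack_nose in the frame of charger between -0.085 and -0.005 m and z of pack in the frame of charger between 0.024 and 0.03 m and y of pack_nose in the frame of charger between -0.025 and 0.025 m and angle between pack's own z axis and vertical below 0.1 rad), for 0.1 s.
2. the pack is pressed firmly home against the terminal block (over 6 N) (x of pack_nose in the frame of charger above 0.0225 m and y of pack in the frame of charger between -0.003 and 0.003 m and z of pack in the frame of charger below 0.029 m and angle between the x axis of pack and the x axis of charger, either way round below 0.05 rad and contact force between pack and charger_track above 6 N), for 0.2 s.
At the end, for the whole second after the job is handed in: The pack, once pressed home against the terminal block, is let go and stays there at rest: its nose at charger x = 22.5 mm or more, within 3 mm of the middle of the rails and 0.05 rad of their direction, flat on the deck (within 3 mm) (x of pack_nose in the frame of charger above 0.0225 m and y of pack in the frame of charger between -0.003 and 0.003 m and z of pack in the frame of charger below 0.029 m and angle between the x axis of pack and the x axis of charger, either way round below 0.05 rad and linear speed of pack below 0.01 m/s and contact force between the fingers and pack below 0.2 N); the robot touches nothing.
It fails at once if the pack is forced (more than 25 N between it and the rails or the terminal block) (contact force between pack and charger_rails above 25 N or contact force between pack and charger_track above 25 N).
It fails at once if a bystander is moved more than 30 mm (distance of any of wrench_b, tape_measure, screwdriver_amber, jar_bolts, tape_duct from where it was at the start of the episode above 0.03 m).
It also fails if it takes over 53 s, if anything falls off the work surface, if the arm or the gripper's body presses on something with over 40 N, if the wrist force passes 120 N, or if a joint passes its speed limit or range.

### The arm

A 7-joint arm with a two-finger parallel gripper is mounted at the origin on a cart in front of the work surface, level with it; the furniture and walls round the work are solid. World frame = base frame: x ahead of the robot, y to its left, z up, the work surface at z = 0. Lengths are in m, angles in rad, forces in N, time in s.
With the tool pointing down it reaches from about 0.425 to 0.875 m from the base axis. Payload 8.4 kg.
Tool frame: the origin (TCP) lies between the finger pads; the fingertips stand 14 mm ahead of it and the grasp point (between the pads) lies 5 mm behind it; z points along the fingers, y is the line along which they close (so a half turn about z gives the same grasp; the last joint's range is limited). The gripper opens to 87 mm and grips with 3 to 60 N. Pads are 19 mm wide; open, the fingers measure 117 mm over their backs; the gripper's body (75 mm by 190 mm) begins 51 mm behind the grasp point.
Start: joints at [-1.261, 0.333, 0.04, 1.465, -0.013, 1.343, -0.059], TCP at [0.258, 0.596, 0.215] pointing down, gripper open.
Joint ranges: [-2.58, 2.58], [-0.38, 2.09], [-1.3, 1.39], [0.25, 2.4], [-1.5, 4.64], [0.08, 2.09], [-2.65, 2.65]. Speed limits (rad/s): [2.22, 2.22, 2.79, 2.79, 3.14, 3.14, 3.14].

### API

Orientations are given as a unit quaternion [w, x, y, z].
In Python, from cell import manip, grip, solver, imaging, order, spotter, readout gives the robot as it stands. Calls block until the motion is done:
- manip.movep(position, orientation): joint-space move of the TCP to a pose.
- manip.movel(position, rotation=None, max_speed=0.15): straight line of the TCP; rotation=None keeps the orientation; max_speed is the mean speed in m/s.
- manip.move_joints(angles): joint-space move.
- grip(opening, newtons=None): finger opening in m; newtons is the grip in N (None keeps the last); returns when the fingers have stopped.
- manip.hold(seconds).
- solver.solve_ik(position, orientation): joint angles nearest the present ones, or None.
- imaging.camera(name): name is "scene" or "top" or "wrist"; returns the picture (400x640x3 uint8, red, green, blue); there is no depth.
- imaging.camera_model(name): a dict with "fovy" (degrees; the focal length in pixels is half the picture's height over the tangent of half this angle, whatever the lens; pixels are square), "cx", "cy" (the principal point, pixels), "world_from_camera" (4x4, takes a point from camera to world coordinates); the wrist camera has in their place "tool_from_camera" (4x4, takes a point from camera to tool coordinates, whose origin is the TCP and whose axes are the flange's). Camera axes: x right, y down, z forward; pixel columns grow to the right and rows downward; lengths in m; the calibration is good to about 2 mm. A picture is of the moment at which its call begins: read the wrist's pose just before it. camera_model takes no time and is no camera call.
A pose or a line that the arm cannot do raises manip.IKError and nothing moves.
- order.close_job(): hands the job in; it is judged then, once.
Trained networks look in the newest picture that a camera, given by its name, has taken for a name from the list of things; names that differ only in an ending like _2 or _b are one class to them, and where a whole thing is asked for, a point or a joint stands for the part that bears it (a point fixed in the world has none). Each returns a list of dicts, best first, with "score" (0 to 1); they miss things now and then, are a little off and sometimes report something else, mostly with a low value. They report only what shows in the picture. A call takes as long as a camera call. They do not tell look-alikes from the thing itself.
- spotter.boxes_of(label, camera): "pixel" ([column, row] in pixels, amid what is visible of it).
- spotter.regions_of(label, camera): "region" (400x640 bool, what is visible of it) and "pixel" ([column, row] in pixels, amid what is visible of it).
Readings, each from a call of its own:
- readout.get_t(): time.
- readout.get_q(): joint angles.
- readout.get_qd(): joint speeds.
- readout.get_tau(): joint torques, N m.
- readout.get_position(): TCP position.
- readout.get_ee_rot(): TCP orientation.
- readout.get_contact_force(): force on the tool from outside, world axes, zero at the start.
- readout.get_wrist_torque(): the same for the moment, N m.
- readout.get_finger_gap(): finger opening in m.
- readout.get_gripper_force(): force on a finger pad.
Only numpy, scipy, OpenCV 4.12 (cv2) and the standard library are available. Lean on these libraries where they do the work, as an engineer would, in place of code of your own. Each camera call takes 0.05 s, during which the arm holds its last target. There are 200 camera calls.

## Working session

There is one attempt and no reset: what is moved stays moved. The work goes in short steps, each a Python script; the robot and the scene stay as the last script left them, time stands still between calls to the robot, and variables do not carry over. Pictures are saved under pics/ and viewed, at most 10 in all, crops included, and the job is handed in when it is done.

```bash
mkdir -p pics; ls; cat > h.py <<'E'
import numpy as np, cv2
from cell import manip, grip, solver, imaging, order, spotter, readout
def model(n):
    m=imaging.camera_model(n); f=200/np.tan(np.radians(m["fovy"])/2); return m,f
def ray(n,px,T=None):
    m,f=model(n); T=np.array(m["world_from_camera"]) if T is None else T
    d=T[:3,:3]@np.array([(px[0]-m["cx"])/f,(px[1]-m["cy"])/f,1]); return T[:3,3],d
def at_z(n,px,z,T=None):
    o,d=ray(n,px,T); return o+d*(z-o[2])/d[2]
def proj(n,p,T=None):
    m,f=model(n); T=np.array(m["world_from_camera"]) if T is None else T
    c=(np.asarray(p)-T[:3,3])@T[:3,:3]; return np.array([m["cx"]+f*c[...,0]/c[...,2],m["cy"]+f*c[...,1]/c[...,2]]).T
def save(n,name):
    im=imaging.camera(n); cv2.imwrite("pics/"+name,im[:,:,::-1]); return im
E
python3 - <<'E'
from h import *
for n in("top","scene"):
    im=save(n,n+"0.png"); m,f=model(n); print(n,f,np.round(m["world_from_camera"],3).tolist())
    for l in("pack","charger","charger_track","jar_bolts","tape_duct"):
        print(l,[(round(d["score"],2),np.round(d["pixel"]).tolist(),np.round(at_z(n,d["pixel"],.03),3).tolist()) for d in spotter.boxes_of(l,n)][:4])
print(readout.get_t(),readout.get_ee_rot(),imaging.camera_model("wrist"))
E
```

```text
pics
top 491.19525779824403 [[-0.018, -0.994, 0.104, 0.382], [-1.0, 0.018, 0.005, -0.12], [-0.006, -0.104, -0.995, 1.591], [0.0, 0.0, 0.0, 1.0]]
pack [(0.86, [344.0, 161.0], [0.644, -0.192, 0.03]), (0.84, [388.0, 181.0], [0.576, -0.334, 0.03])]
charger [(0.66, [301.0, 175.0], [0.602, -0.053, 0.03]), (0.53, [169.0, 142.0], [0.719, 0.37, 0.03])]
charger_track [(0.71, [300.0, 154.0], [0.672, -0.051, 0.03])]
jar_bolts [(0.71, [166.0, 143.0], [0.715, 0.379, 0.03])]
tape_duct [(0.76, [458.0, 225.0], [0.431, -0.55, 0.03])]
scene 436.2703967926267 [[0.577, -0.385, 0.721, -0.58], [-0.817, -0.29, 0.499, -0.883], [0.017, -0.876, -0.482, 0.803], [0.0, 0.0, 0.0, 1.0]]
pack [(0.82, [350.0, 207.0], [0.638, -0.198, 0.03]), (0.56, [373.0, 227.0], [0.565, -0.33, 0.03])]
charger [(0.77, [315.0, 202.0], [0.592, -0.071, 0.03])]
charger_track [(0.78, [324.0, 189.0], [0.701, -0.038, 0.03])]
jar_bolts [(0.6, [251.0, 150.0], [0.826, 0.463, 0.03])]
tape_duct [(0.92, [427.0, 276.0], [0.422, -0.582, 0.03])]
0.6 [-1.86543872e-06  2.02977284e-01  9.79183447e-01 -1.71672629e-05] {'fovy': 58.28614345174812, 'cx': 314.24362920209467, 'cy': 202.86434583549584, 'tool_from_camera': array([[-7.05330038e-04, -9.57560501e-01, -2.88231485e-01,
         7.95476432e-02],
       [ 9.99999615e-01, -8.25849370e-04,  2.96535855e-04,
         1.35547784e-03],
       [-5.21986812e-04, -2.88231165e-01,  9.57560715e-01,
        -1.70236188e-01],
       [ 0.00000000e+00,  0.00000000e+00,  0.00000000e+00,
         1.00000000e+00]])}
```

View pics/top0.png

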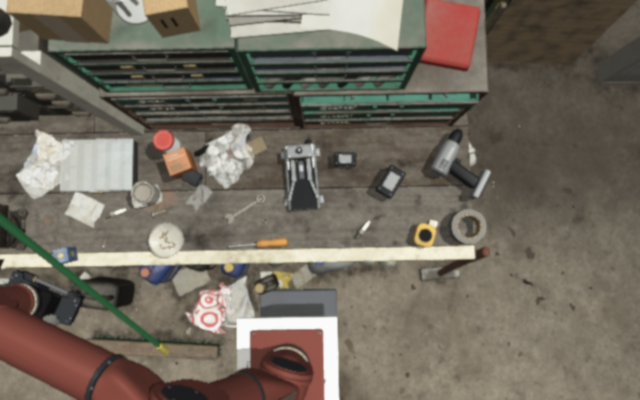

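View pics/scene0.png

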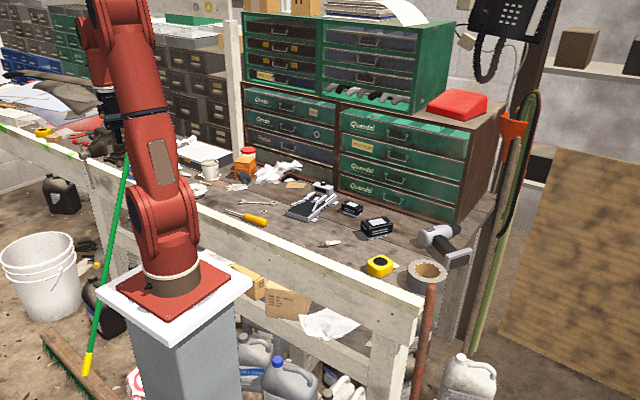

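The top view shows the large pack at about (390,181), a smaller look-alike at (345,159), and the charger at (302,177). The charger's block end is away from the robot. Next: wrist views.

```bash
cat >> h.py <<'E'
def wristT():
    from scipy.spatial.transform import Rotation as R
    q=readout.get_ee_rot(); T=np.eye(4); T[:3,:3]=R.from_quat([q[1],q[2],q[3],q[0]]).as_matrix(); T[:3,3]=readout.get_position()
    return T@np.array(imaging.camera_model("wrist")["tool_from_camera"])
def down(yaw): # tool x = -(cos yaw, sin yaw), z down
    a=yaw+np.pi; return np.array([0,np.cos(a/2),np.sin(a/2),0])
E
python3 - <<'E'
from h import *
for k,p in (("c",[.55,-.055,.30]),("p",[.53,-.334,.25])):
    manip.movep(p,down(0)); T=wristT(); im=save("wrist","w_%s.png"%k); np.save("T_%s.npy"%k,T)
    print(readout.get_t(),np.round(T,3).tolist())
    for l in("pack","charger","charger_rails","charger_track"):
        for d in spotter.regions_of(l,"wrist")[:3]:
            print(l,round(d["score"],2),np.round(d["pixel"]),np.round(at_z("wrist",d["pixel"],.03,T),3), d["region"].sum())
            if d["score"]>.4: np.save(f"m_{k}_{l}.npy",d["region"])
E
```

```text
3.1917 [[-0.001, 0.958, 0.288, 0.471], [1.0, 0.0, 0.001, -0.053], [0.001, 0.288, -0.958, 0.47], [0.0, 0.0, 0.0, 1.0]]
pack 0.56 [ 86. 181.] [ 0.575 -0.34   0.03 ] 4895
pack 0.56 [208. 233.] [ 0.646 -0.192  0.03 ] 1749
pack 0.4 [313. 190.] [ 0.586 -0.054  0.03 ] 13172
charger 0.87 [312. 191.] [ 0.588 -0.055  0.03 ] 13188
charger 0.6 [470. 113.] [0.492 0.133 0.03 ] 1410
charger_rails 0.74 [325. 199.] [ 0.598 -0.039  0.03 ] 1820
charger_track 0.97 [317. 257.] [ 0.68  -0.049  0.03 ] 2577
4.5417 [[-0.001, 0.957, 0.289, 0.452], [1.0, 0.001, 0.002, -0.331], [0.002, 0.289, -0.957, 0.42], [0.0, 0.0, 0.0, 1.0]]
pack 0.93 [312. 211.] [ 0.579 -0.333  0.03 ] 4712
pack 0.67 [570. 214.] [ 0.582 -0.037  0.03 ] 2307
pack 0.58 [444. 258.] [ 0.638 -0.177  0.03 ] 750
charger 0.64 [546. 191.] [ 0.555 -0.07   0.03 ] 12263
charger_rails 0.95 [573. 213.] [ 0.581 -0.034  0.03 ] 2506
charger_track 0.7 [552. 254.] [ 0.633 -0.048  0.03 ] 236
charger_track 0.22 [569. 217.] [ 0.587 -0.037  0.03 ] 2534
```

View pics/w_c.png

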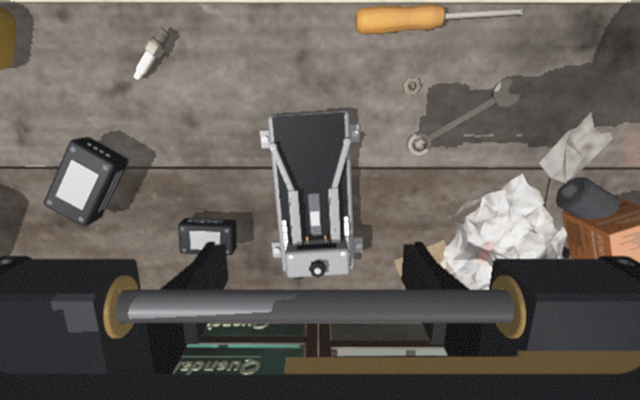

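View pics/w_p.png

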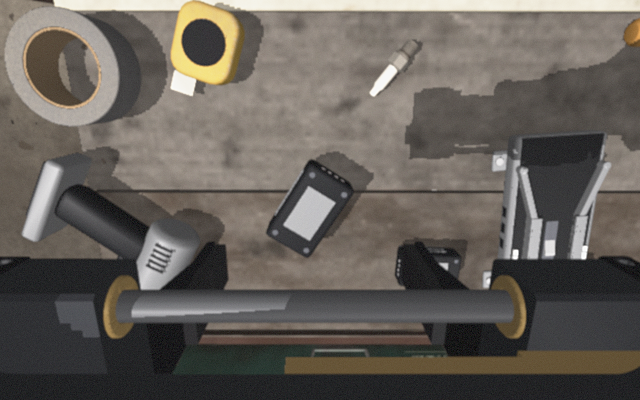

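The wrist views show the large pack at (312,208) in w_p. Its white marks are at (330,168), so the nose points away from the robot with a yaw of about -30°. The charger deck runs from row 113 (mouth) to row 245 (block). Next I fit poses to the masks and overlay them.

```bash
cat > fit.py <<'E'
from h import *
from scipy.optimize import minimize
def box(pose,x0,x1,y0,y1,z0,z1):
    x,y,a=pose; P=np.array([[X,Y,Z] for X in(x0,x1) for Y in(y0,y1) for Z in(z0,z1)],float)
    c,s=np.cos(a),np.sin(a); return np.c_[x+c*P[:,0]-s*P[:,1], y+s*P[:,0]+c*P[:,1],P[:,2]]
def world(pose,P):
    x,y,a=pose; P=np.atleast_2d(P); c,s=np.cos(a),np.sin(a); return np.c_[x+c*P[:,0]-s*P[:,1], y+s*P[:,0]+c*P[:,1],P[:,2]]
def sil(boxes,T,S=8):
    m=np.zeros((400,640),np.float32)
    h=cv2.convexHull(proj("wrist",np.vstack(boxes),T).astype(np.float32))
    mm=np.zeros((400,640),np.uint8); cv2.fillPoly(mm,[np.round(h*16).astype(np.int32)],255,cv2.LINE_AA,4)
    return mm/255.
def fit(mask,T,boxf,p0):
    f=lambda p:np.abs(sil(boxf(p),T)-mask).sum()
    r=minimize(f,p0,method="Nelder-Mead",options=dict(initial_simplex=np.array([p0]+[np.array(p0)+d for d in np.diag([.012,.012,.12])]),xatol=1e-5,fatol=.5))
    return r.x,r.fun/mask.sum()
packb=lambda p:[box(p,-.048,.048,-.029,.029,.014,.052)]
E
python3 - <<'E'
from fit import *
T=np.load("T_p.npy"); m=np.load("m_p_pack.npy") # last saved may be overwritten
print(m.sum())
im=cv2.imread("pics/w_p.png"); ys,xs=np.where(m); print(xs.mean(),ys.mean())
# own dark mask around the large pack
lab=(im.max(2)<70).astype(np.uint8); roi=np.zeros_like(lab); roi[150:265,255:365]=1
lab=cv2.morphologyEx(lab*roi,cv2.MORPH_CLOSE,np.ones((5,5)))
n,L,st,_=cv2.connectedComponentsWithStats(lab); k=1+st[1:,4].argmax(); 
c,_=cv2.findContours((L==k).astype(np.uint8),0,2); h=max(c,key=cv2.contourArea); mk=np.zeros_like(lab); cv2.fillPoly(mk,[h],1)
p,e=fit(mk.astype(float),T,packb,[.579,-.333,-.5]); print("pack",p,e,mk.sum())
out=cv2.resize(im[130:270,240:380],None,fx=4,fy=4,interpolation=2)
cv2.polylines(out,[np.int32((h-[240,130])*4)],True,(0,255,255),1)
for z in(.014,.052):
    q=proj("wrist",world(p,[[.048,.029,z],[.048,-.029,z],[-.048,-.029,z],[-.048,.029,z]]),T); cv2.polylines(out,[np.int32((q-[240,130])*4+2)],True,(0,0,255),1)
Tc=np.load("T_c.npy"); ic=cv2.imread("pics/w_c.png"); o2=cv2.resize(ic[100:285,250:370],None,fx=3,fy=3,interpolation=2)
o=np.zeros((560,560+360,3),np.uint8); o[:560,:560]=out; o[:555,560:]=o2; cv2.imwrite("pics/fit1.png",o[:, 140:])
E
```

```text
750
433.44933333333336 259.2866666666667
pack [ 0.57559368 -0.33391068 -0.59376848] 0.10462670617379902 4844
```

View pics/fit1.png

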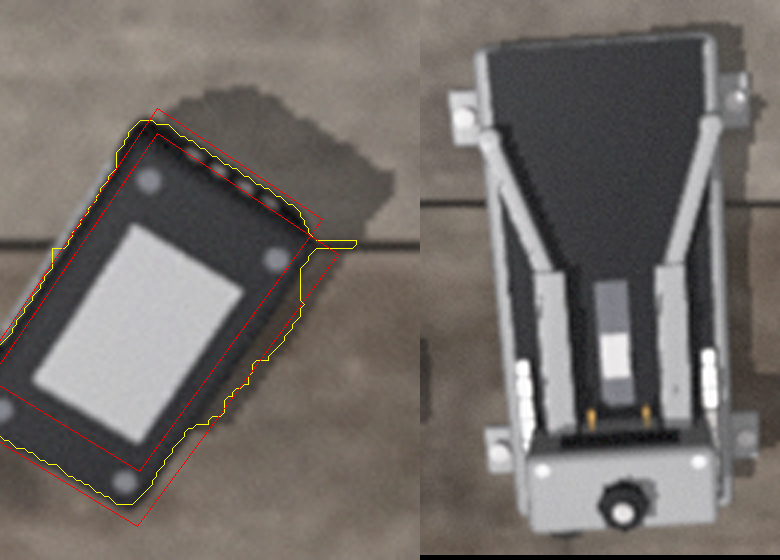

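```bash
python3 - <<'E'
from h import *
T=np.load("T_p.npy"); f=lambda u,v:at_z("wrist",((u+140)/4+240,v/4+130),.052,T)[:2]
s=[f(*a) for a in((148,180),(276,260),(0,410),(124,481))]; r=[f(*a) for a in((132,223),(243,292),(33,381),(137,443))]
for q in(s,r):
    q=np.array(q); d1=q[2]-q[0]; d2=q[3]-q[1]; e1=q[1]-q[0]; e2=q[3]-q[2]
    ang=[np.arctan2(d[1],d[0]) for d in(d1,d2)]+[np.arctan2(-e[0],e[1]) for e in(e1,e2)]
    print(q.mean(0),np.round(ang,3),np.linalg.norm(d1),np.linalg.norm(e1))
Tc=np.load("T_c.npy"); g=lambda u,v,z:at_z("wrist",((u-420)/3+250,v/3+100),z,Tc)[:2]
for n,a,b,z in(("front -.108",(482,48),(710,37),.026),("fun -.073",(498,130),(703,118),.036),("kink -.018",(565,268),(657,263),.038),("rail end .06",(575,430),(660,425),.038),("blk",(530,455),(718,448),.06)):
    A,B=g(*a,z),g(*b,z); print(n,np.round((A+B)/2,4),"w",round(np.linalg.norm(B-A),4),"yaw",round(np.arctan2(-(B-A)[0],(B-A)[1]),3))
print(readout.get_t(), readout.get_q())
E
```

```text
[ 0.57550554 -0.33650586] [-0.563 -0.568 -0.567 -0.558] 0.07631697594783007 0.04040690109291347
[ 0.57564844 -0.33648795] [-0.549 -0.579 -0.57  -0.572] 0.05212514127583009 0.035258718425528586
front -.108 [ 0.4934 -0.0592] w 0.0916 yaw 0.048
fun -.073 [ 0.5247 -0.0574] w 0.0823 yaw 0.059
kink -.018 [ 0.5826 -0.0531] w 0.0382 yaw 0.057
rail end .06 [ 0.6551 -0.0503] w 0.0369 yaw 0.064
blk [ 0.6565 -0.0477] w 0.078 yaw 0.041
4.7417 [-0.25873416  0.39192275  1.00368955  1.51108963 -0.33260986  1.42045748
  2.33314874]
```

```bash
cat >> h.py <<'E'
PK=np.array([.5756,-.3365]); PY=-.567; CO=np.array([.5985,-.0533]); CY=.055
def ch(x,y,z): c,s=np.cos(CY),np.sin(CY); return np.array([CO[0]+c*x-s*y,CO[1]+s*x+c*y,z])
E
python3 - <<'E'
from h import *
for k in(0,np.pi):
    for p,y in((np.r_[PK,.032],PY),(ch(-.07,0,.058),CY),(ch(-.13,0,.06),CY),(ch(-.04,0,.06),CY)):
        q=down(y+k); s=solver.solve_ik(p,q); print(k,None if s is None else np.round(s,2))
E
```

```text
0 [-0.19  0.7   0.94  1.64 -0.62  1.12  1.92]
0 [-0.85  0.39  1.05  1.97 -0.4   1.01  2.01]
0 [-0.98  0.21  1.12  2.1  -0.23  0.96  1.9 ]
0 [-0.78  0.44  0.99  1.9  -0.43  1.04  2.02]
3.141592653589793 [-0.32  0.88  1.21  1.65 -0.87  1.24 -1.06]
3.141592653589793 [-1.02  0.65  1.37  1.97 -0.71  1.14 -0.86]
3.141592653589793 [-1.07  0.27  1.25  2.1  -0.31  0.97 -1.17]
3.141592653589793 [-0.97  0.73  1.37  1.9  -0.78  1.19 -0.84]
```

All reachable with the first branch. Next: pick, then hover over the mouth and check.

```bash
python3 - <<'E'
from h import *
grip(.087,20)
q=down(PY); manip.movep(np.r_[PK,.13],q); manip.movel(np.r_[PK,.032],max_speed=.1)
grip(.03,25); print("gap",readout.get_finger_gap(),readout.get_gripper_force(),readout.get_position(),readout.get_contact_force())
manip.movel(np.r_[PK,.16],max_speed=.15)
print("gap",readout.get_finger_gap(),readout.get_contact_force())
manip.movep(ch(-.07,0,.16),down(CY)); manip.movel(ch(-.07,0,.085),max_speed=.1)
T=wristT(); im=save("wrist","hover.png"); np.save("T_h.npy",T); save("scene","hover_s.png"); F=readout.get_contact_force()
print(readout.get_t(),readout.get_position(),F)
cv2.imwrite("pics/hs.png",np.vstack([cv2.resize(cv2.imread("pics/hover.png")[80:400],(600,300)),cv2.resize(cv2.imread("pics/hover_s.png")[130:280,230:480],None,fx=2.4,fy=2)]) if 0 else np.vstack([cv2.resize(cv2.imread("pics/hover.png"),(480,300)),cv2.resize(cv2.imread("pics/hover_s.png")[150:250,240:400],(480,300),interpolation=2)]))
E
```

```text
gap 0.057722680577865865 25.00017285346985 [ 0.57548203 -0.33680168  0.03216834] [-1.25900342 -0.80363012  1.13236331]
gap 0.05762625544380261 [-0.12272031 -0.40326684 -4.47110815]
10.375 [ 0.52918786 -0.05716075  0.08569053] [ 0.18089354  0.12154176 -3.62010822]
```

View pics/hs.png

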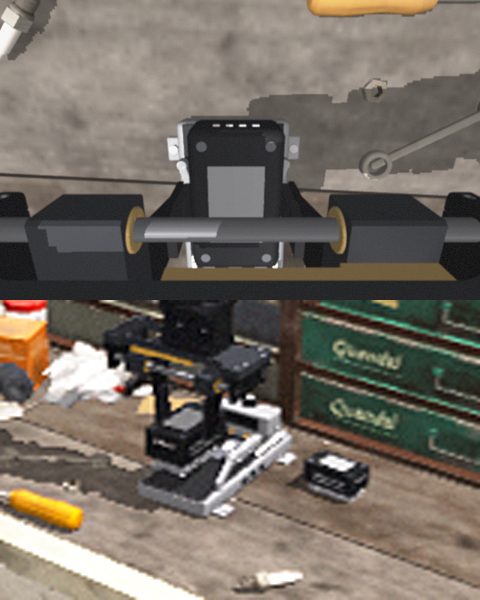

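The pack is held squarely and hovers over the mouth. The charger ears at columns 167 and 300 (upper panel) let me check the lateral offset.

```bash
python3 - <<'E'
from h import *
T=np.load("T_h.npy"); im=cv2.imread("pics/hover.png"); 
for r in(194,198,202,206):
    g=im[r].max(1).astype(int); b=np.where(g>150)[0]; b=b[(b>200)&(b<420)]; 
    l,h=b[0],b[-1]; A=at_z("wrist",(l-.5,r),.008,T);B=at_z("wrist",(h+.5,r),.008,T); M=((A+B)/2)[:2]-CO
    print(r,l,h,"w",np.linalg.norm(B-A),"mid in charger frame",M@[np.cos(CY),np.sin(CY)],M@[-np.sin(CY),np.cos(CY)])
for z in (.078+.0277,):
  A=at_z("wrist",(188/.75,170),z,T);B=at_z("wrist",(284/.75,170),z,T);print(np.linalg.norm(B-A),((A+B)/2-ch(0,0,0))[:2]@[-np.sin(CY),np.cos(CY)])
E
```

```text
194 223 395 w 0.12386281106884468 mid in charger frame -0.08042393119149507 -0.0026690478719560273
198 224 397 w 0.12499762898443606 mid in charger frame -0.07744304048430477 -0.001606881860701505
202 224 395 w 0.12397649294182723 mid in charger frame -0.07444422337772652 -0.0023399111673302764
206 224 245 w 0.01590637162047096 mid in charger frame -0.0714899694685832 -0.05659889699046549
0.054402674638874826 0.0012301160905862024
```

```bash
python3 - <<'E'
from h import *
y0=-.0012
for z in(.064,.061,.0595,.0585,.058):
    manip.movel(ch(-.07,y0,z),max_speed=.05); F=readout.get_contact_force(); print(z,np.round(readout.get_position(),4),np.round(F,2))
    if F[2]>-.5: break
manip.hold(.2); grip(.08); manip.hold(.3)
manip.movel(ch(-.07,y0,.14),max_speed=.2); T=wristT(); save("wrist","placed.png"); np.save("T_pl.npy",T)
grip(0.0,20); manip.movel(ch(-.150,y0,.14),max_speed=.2); manip.movel(ch(-.150,y0,.060),max_speed=.15)
manip.hold(.3); print(readout.get_t(),readout.get_contact_force(),readout.get_position(),readout.get_finger_gap())
E
```

```text
0.064 [ 0.5285 -0.0586  0.0638] [-0.34 -0.19 -4.99]
0.061 [ 0.5286 -0.0583  0.061 ] [ 0.08  0.55 -3.3 ]
0.0595 [ 0.5287 -0.0583  0.0595] [-0.06  0.75 -4.39]
0.0585 [ 0.5286 -0.0583  0.0585] [ 0.36 -0.6  -2.94]
0.058 [ 0.5288 -0.0584  0.0581] [-0.55  0.05 -2.46]
16.85 [-0.68351764 -0.06376518 -0.06194733] [ 0.44924724 -0.06246863  0.06051573] 0.000471485426189491
```

View pics/placed.png

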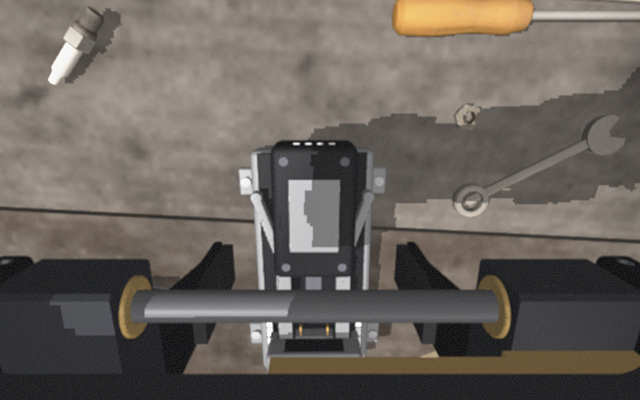

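The pack sits centred in the mouth: marks at (313,143), nose at row 272 between the funnel rails. Now I push in small force-guarded steps.

```bash
cat > push.py <<'E'
from h import *
import sys
x,xend,F1,tmax=map(float,sys.argv[1:5]); u=np.array([np.cos(CY),np.sin(CY),0]); y0=-.0005
F0=np.mean([readout.get_contact_force()@u for _ in range(4)])
log=[]
while x<xend and readout.get_t()<tmax:
    f=log[-1][1] if log else 0
    x+= .003 if x<-.09 else (.002 if x<-.075 else (.001 if f<5.5 else .0004))
    manip.movel(ch(x,y0,.060),max_speed=.04)
    f=-(readout.get_contact_force()@u-F0); p=readout.get_position()
    log.append((round(x,4),round(f,1),round(((p-ch(0,0,0))@u),4),round(readout.get_t(),2)))
    if f>F1:
        break
print(*log[::3],log[-1],sep="\n"); print(F0,np.round(readout.get_contact_force(),1))
E
python3 - <<'E'
from h import *
manip.movel(ch(-.135,-.0005,.060),max_speed=.08)
E
python3 push.py -.135 -.08 10 40
```

```text
(-0.132, np.float64(0.3), np.float64(-0.1321), 17.44)
(-0.123, np.float64(0.2), np.float64(-0.1227), 18.19)
(-0.114, np.float64(0.5), np.float64(-0.1136), 18.94)
(-0.105, np.float64(0.3), np.float64(-0.1046), 19.69)
(-0.096, np.float64(-0.2), np.float64(-0.0957), 20.44)
(-0.088, np.float64(-0.7), np.float64(-0.0878), 21.19)
(-0.082, np.float64(0.8), np.float64(-0.0818), 21.94)
(-0.08, np.float64(0.6), np.float64(-0.0798), 22.19)
-0.11645451114840702 [-0.8  0.1 -0.9]
```

```bash
python3 - <<'E'
from h import *
im=save("wrist","push1.png"); save("top","t1.png")
E
python3 - <<'E'
import cv2,numpy as np
a=cv2.imread("pics/push1.png"); b=cv2.resize(cv2.imread("pics/t1.png")[120:220,260:360],(400,400),interpolation=2)
cv2.imwrite("pics/chk.png",np.hstack([cv2.resize(a,(400,250)),b[:250]]) if 0 else cv2.resize(a,(640,400)))
E
```

```text
(no output)
```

View pics/chk.png

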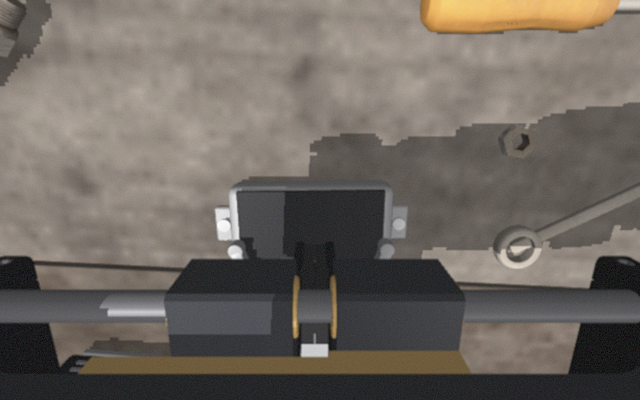

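The deck front (rows 190–258) is empty, so the pack is ahead of the fingers and moving. I continue with fine steps.

```bash
sed -i 's/log\[::3\]/log[-45:]/; s/print(\*log/print(*[tuple(map(float,l)) for l in log]/; s/\[tuple(map(float,l)) for l in log\]\[-45:\]/[tuple(map(float,l)) for l in log]/; s/^F0=.*/F0=-.1/' push.py; python3 push.py -.080 -.034 13 45
```

```text
(-0.078, 1.4, -0.0778, 22.54)
(-0.076, 1.1, -0.0758, 22.79)
(-0.074, 1.3, -0.0738, 23.04)
(-0.073, 2.4, -0.073, 23.29)
(-0.072, 3.1, -0.072, 23.54)
(-0.071, 3.3, -0.071, 23.79)
(-0.07, 3.3, -0.0699, 24.04)
(-0.069, 3.6, -0.0689, 24.29)
(-0.068, 3.2, -0.0679, 24.54)
(-0.067, 4.2, -0.0669, 24.79)
(-0.066, 3.3, -0.0659, 25.04)
(-0.065, 2.4, -0.0648, 25.29)
(-0.064, 3.5, -0.0638, 25.54)
(-0.063, 1.9, -0.0629, 25.79)
(-0.062, 3.1, -0.0619, 26.04)
(-0.061, 4.1, -0.0609, 26.29)
(-0.06, 2.3, -0.0599, 26.54)
(-0.059, 1.7, -0.0589, 26.79)
(-0.058, 2.0, -0.0579, 27.04)
(-0.057, 2.3, -0.0569, 27.29)
(-0.056, 2.0, -0.0559, 27.54)
(-0.055, 2.2, -0.0549, 27.79)
(-0.054, 1.0, -0.0537, 28.04)
(-0.053, 1.2, -0.0529, 28.29)
(-0.052, 3.8, -0.0521, 28.54)
(-0.051, 7.3, -0.052, 28.79)
(-0.0506, 9.2, -0.052, 29.04)
(-0.0502, 10.9, -0.052, 29.29)
(-0.0498, 12.4, -0.052, 29.54)
(-0.0494, 14.6, -0.0519, 29.79)
(-0.0494, np.float64(14.6), np.float64(-0.0519), 29.79)
-0.1 [-14.7  -0.6  12.6]
```

Rigid contact at about 14.6 N, with the latch hump and drop seen just before it. A short hold slightly firmer, then back off and check.

```bash
python3 - <<'E'
from h import *
u=np.array([np.cos(CY),np.sin(CY),0])
manip.movel(ch(-.0491,-.0005,.060),max_speed=.04); manip.hold(.5); print(np.round(readout.get_contact_force(),1))
manip.movel(ch(-.056,-.0005,.060),max_speed=.04); manip.movel(ch(-.15,-.0005,.062),max_speed=.15); print(np.round(readout.get_contact_force(),1))
manip.movel(ch(-.15,-.0005,.30),max_speed=.25); T=wristT(); save("wrist","end.png"); np.save("T_e.npy",T); print(readout.get_t())
from fit import world
im=cv2.imread("pics/end.png"); P=ch(.0055,0,0); pose=(P[0],P[1],CY)
q=proj("wrist",world(pose,[[.048,.029,.078],[.048,-.029,.078],[-.048,-.029,.078],[-.048,.029,.078]]),T)
o=cv2.resize(im,None,fx=2,fy=2,interpolation=2); cv2.polylines(o,[np.int32(q*2)],True,(0,0,255),1)
c=q.mean(0)*2; x,y=int(c[0]),int(c[1]); print(q)
cv2.imwrite("pics/end_c.png",o[max(0,y-250):y+250,max(0,x-250):x+250])
E
```

```text
[-16.6  -0.5  13.1]
[-0.9  0.4 -0.5]
33.1
[[336.58452107 327.26718175]
 [290.97518841 327.30630708]
 [289.4090933  258.35216108]
 [337.95343753 258.31000632]]
```

View pics/end_c.png

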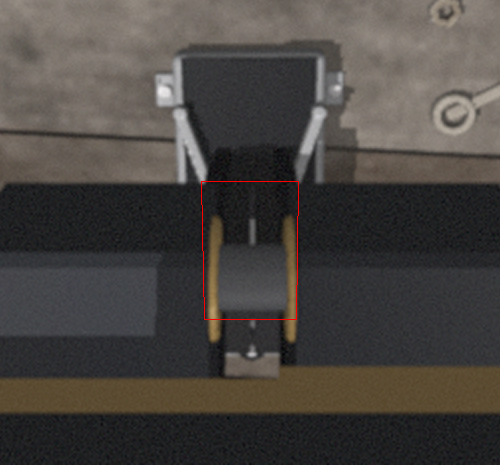

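The gripper hides the pack here, so I take a view from the earlier survey pose.

```bash
python3 - <<'E'
from h import *; from fit import world
manip.movep([.55,-.055,.32],down(0)); grip(.087); T=wristT(); save("wrist","end2.png"); print(readout.get_t())
im=cv2.imread("pics/end2.png"); P=ch(.0055,-.001,0); pose=(P[0],P[1],CY)
q=proj("wrist",world(pose,[[.048,.029,.078],[.048,-.029,.078],[-.048,-.029,.078],[-.048,.029,.078]]),T)
o=cv2.resize(im[90:290,240:390],None,fx=3,fy=3,interpolation=2); cv2.polylines(o,[np.int32((q-[240,90])*3)],True,(0,0,255),1); cv2.imwrite("pics/end_d.png",o)
E
```

```text
35.4
```

View pics/end_d.png

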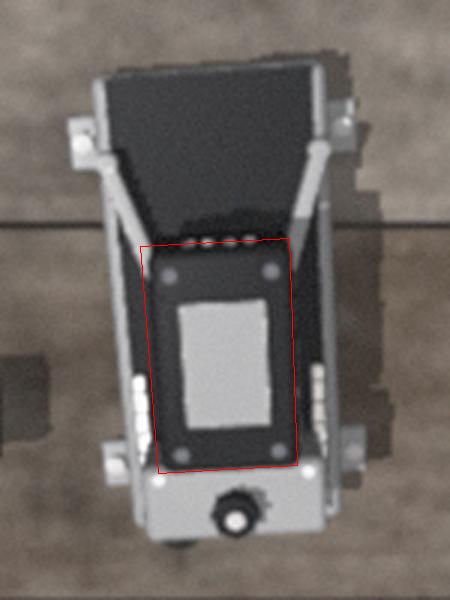

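The pack's nose is flush against the block (row 468), it is straight between the rails, and it matches the predicted outline. Handing in.

```bash
python3 -c "
from h import *
print(order.close_job())"
```

```text
the job is handed in; nothing more can be done
None
```

The larger battery pack is on the charger: slid in past the latch, pressed home against the terminal block at about 16 N, released and handed in, with no verdict returned.

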